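# Open a frame joiner's guard for clearing and hold it

## Robot

A 6-joint arm with a two-finger parallel gripper is mounted at the origin on the work surface. World frame = base frame: x ahead of the robot, y to its left, z up, the work surface at z = 0. Lengths are in mm, angles in rad, forces in N, time in s.
With the tool pointing down it reaches from about 325 to 875 mm from the base axis. Payload 4.4 kg.
Tool frame: the origin (TCP) lies on the centre line of the jaws, within the pads' length; the fingertips stand ahead of it and the grasp point (between the pads) lies 6 mm ahead of it (ctrl.tcp_to_tips is the z of the fingertips in the tool frame, in mm); z points along the fingers, y is the line along which they close (so a half turn about z gives the same grasp; the last joint's range is limited). The gripper opens to 85 mm and grips with 20 to 120 N. Pads are 22 mm wide; open, the fingers measure 114 mm over their backs; the gripper's body (76 mm by 85 mm) begins 54 mm behind the grasp point. The pads swing forward as they close: fully open they stand 13 mm farther back than shut.
Start: joints at [1.188, 0.207, 1.542, -0, 1.393, -0.15], TCP at [132.104, 559.621, 219.982] pointing down, gripper open.
Joint ranges: [-2.73, 2.73], [-0.86, 2.22], [0.23, 2.46], [-1.11, 4.25], [0.08, 2.63], [-2.82, 2.82]. Speed limits (rad/s): [2.79, 2.79, 3.14, 3.14, 3.14, 3.14].

## Interface

Orientations are given as a 3x3 rotation matrix whose columns are the frame's x, y, z axes.
In Python, from plant import ctrl, sensors, optics gives the robot as it stands. Calls block until the motion is done:
- ctrl.move_ptp(position, orientation): joint-space move of the TCP to a pose.
- ctrl.move_l(position, rot=None, vel=150, threshold=None): straight line of the TCP; rot=None keeps the orientation; vel is the mean speed in mm/s. With threshold (N) it stops when the force on the tool has changed by that much, and returns True; else False.
- ctrl.set_joints(angles): joint-space move.
- ctrl.gripper_to(opening, force=None): finger opening in mm; force is the grip in N (None keeps the last); returns when the fingers have stopped.
- ctrl.hold(seconds).
- ctrl.solve_ik(position, orientation): joint angles nearest the present ones, or None.
- sensors.read_state(): the state.
- optics.grab_frame(name): name is "side" or "top" or "wrist"; returns (picture, depth): 420x560x3 uint8, red, green, blue; 420x560 float32, mm along the optical axis (not along the pixel's ray), 0 where there is no reading.
- optics.camera_params(name): a dict with "mtx" (3x3 intrinsics, pixels), "R" (3x3) and "t" (3): a world point X has camera coordinates R X + t; the wrist camera has in their place "T_tool_cam" (4x4, takes a point from camera to tool coordinates, whose origin is the TCP and whose axes are the flange's). Camera axes: x right, y down, z forward; pixel columns grow to the right and rows downward; lengths in mm; the calibration is good to about 2 mm. A picture is of the moment at which its call begins: read the wrist's pose just before it. camera_params takes no time and is no camera call.
A pose or a line that the arm cannot do raises ctrl.MotionError and nothing moves.
- ctrl.finish_job(): hands the job in; it is judged then, once.
The state is a dict: "t": time; "q": joint angles; "qvel": joint speeds; "tau": joint torques, N m; "eef_pos": TCP position; "eef_rot": TCP orientation; "force": force on the tool from outside, world axes, zero at the start; "wrist_torque": the same for the moment, N m; "grip_width": finger opening in mm; "grasp_force": force on a finger pad.
Only numpy, scipy, OpenCV 4.12 (cv2) and the standard library are available. Lean on these libraries where they do the work, as an engineer would, in place of code of your own. Each camera call takes 0.05 s, during which the arm holds its last target. There are 200 camera calls.

## Task

A frame corner is jammed in the blue joiner: get it ready for a colleague to clear. First switch the joiner off by pushing its red lever fully over, away from you (leave the blue lever as it is), then take the loose wooden bar off the yellow guard and lay it in the white tub, and only then lift the guard and hold it steady with the gripper at 60 degrees open, level with the red marks on the machine's sides. The guard springs shut if let go, so finish while still holding it there; do not disturb the screwdriver lying in front of the machine.

Things in the scene. Friction and masses are not known exactly. Their poses are not given: they have to be found in the camera images.
- joiner: Blue corner-joining machine, fixed: plinth 250 (x) x 240 (y) x 55 mm, cheeks and hinge block 101 mm high. Origin: centre of its underside; its -x axis points to the front, where the guard's handle is; z up. The yellow-rimmed clear guard lies level on top. A steel quadrant on either side, centred on the hinge, has a thick red mark at 60 degrees.
- guard (a joint): Opening angle of the yellow guard (plate 160 x 220 x 8 mm, shut at joiner x -60 to +100 mm, top 110 mm above bench). 0 rad shut, grows as the front edge is lifted, 1.047 = 60 degrees, stop 1.35. Turns about a level line along the joiner's y axis at its far edge. 0.5 to 0.8 kg with a light closing spring: 2 to 6 N at the handle lifts and holds it; it falls shut when let go.
- guard_grip (a point): Middle of the guard's black bar handle: round, 12 mm thick, 110 mm along the joiner's y, in the guard's plane, 45 mm ahead of its front edge (39 mm clear gap), a prong at either end. Shut: 106 mm above the bench, the plinth 45 mm below its underside. It lies 205 mm in front of and 4 mm above the hinge line and swings about it, up and back over the machine. Turns with the guard.
- guard_hinge (a point): Point on the guard's hinge line, in the middle of its width, 102 mm above the bench; 100 mm behind the joiner's origin (local x = +100 mm). It stays in place.
- offcut: Loose brown wooden bar, 38 (x) x 150 (y) x 20 (z) mm, about 70 g, lying flat on the shut guard roughly along the joiner's y axis. Origin: centre of its underside.
- tub: White open tub fixed to the bench, 250 (x) x 190 (y) x 60 mm high, walls and floor 4 mm thick. Origin: centre of its underside.
- isolator (a joint): Joiner's power lever, red ball. 0 rad: leaning fully to its base's -x side (towards the robot), on; 1.0 rad: fully over to the +x side, off (stop). Starts near 0, stays where it is left; about 1 N at the ball moves it.
- isolator_tip (a point): Centre of the red ball (26 mm in diameter) at the end of the red lever, 80 mm from its pivot. The pivot lies along the base's y axis, 22 mm above the bench; the ball is 92 mm above the bench at either end of its swing and 102 mm midway.
- isolator_base: Grey base block of the red lever, 70 (x) x 50 (y) x 25 mm, fixed. Origin: centre of its underside, right under the pivot. The lever swings from its -x to its +x side. It may stand nearer or farther than the blue one.
- airvalve (a joint): Angle of the blue lever, built just like the red one. Must be left alone.
- airvalve_tip (a point): Centre of the blue ball (26 mm in diameter) on the blue lever.
- screwdriver: Black-handled screwdriver, 200 mm long, 26 mm thick, lying crosswise on the bench in front of the joiner; leave alone. Origin: under its middle.
Mind the look-alikes: they are no part of the job. Leave any purple look-alike of the offcut alone.

How it is judged (in metres and radians):
On the way, in this order (a step that is already met when the one before it is completed fails the run):
1. the red lever is pushed fully over (off) (value of joint isolator above 0.85 rad), for 0.2 s.
2. the loose bar lies released in the tub (x of offcut in the frame of tub between -0.115 and 0.115 m and y of offcut in the frame of tub between -0.085 and 0.085 m and z of offcut in the frame of tub below 0.045 m and contact force between offcut and the fingers below 0.05 N and linear speed of offcut below 0.03 m/s), for 0.2 s.
3. the guard is held steady at 60 degrees (value of joint guard between 0.96 and 1.134 rad and velocity of joint guard between -0.08 and 0.08 rad/s and contact force between joiner and the fingers above 1 N), for 0.3 s.
At the end, for the whole second after the job is handed in: The fingers hold the guard (over 1 N) steady, slower than 0.08 rad/s, at 60 degrees, 5 either way (0.96 to 1.134 rad); red lever past 0.85 rad; bar still and released in the tub; blue lever below 0.35 rad; screwdriver not moved over 30 mm (all of step 2 and all of step 3 and value of joint isolator above 0.85 rad and contact force between joiner and offcut below 0.05 N and value of joint airvalve below 0.35 rad and not (distance of screwdriver from where it was at the start of the episode above 0.03 m)); the arm keeps its last pose, push and grip.
It fails at once if the guard is lifted before the joiner is switched off (value of joint guard above 0.12 rad and not (value of joint isolator above 0.85 rad)).
It fails at once if the guard is lifted before the bar is in the tub (value of joint guard above 0.12 rad and not (x of offcut in the frame of tub between -0.115 and 0.115 m and y of offcut in the frame of tub between -0.085 and 0.085 m and z of offcut in the frame of tub below 0.045 m)).
It fails at once if the blue lever is moved (value of joint airvalve above 0.35 rad).
It fails at once if the screwdriver is moved (distance of screwdriver from where it was at the start of the episode above 0.03 m).
It also fails if it takes over 69 s, if anything falls off the work surface, if the arm or the gripper's body presses on something with over 40 N, if the wrist force passes 120 N, or if a joint passes its speed limit or range.

## Working session

There is one attempt and no reset: what is moved stays moved. The work goes in short steps, each a Python script; the robot and the scene stay as the last script left them, time stands still between calls to the robot, and variables do not carry over. Pictures are saved under pics/ and viewed, at most 10 in all, crops included, and the job is handed in when it is done.

```bash
ls; mkdir -p pics; python3 - <<'E'
from plant import ctrl, sensors, optics
import cv2, numpy as np
for n in ("top","side"):
    p,d=optics.grab_frame(n); cv2.imwrite(f"pics/{n}0.png",p[:,:,::-1]); np.savez(f"{n}0.npz",p=p,d=d)
    c=optics.camera_params(n); print(n,c["mtx"].round(1).tolist(),(-c["R"].T@c["t"]).round())
    print(c["R"].round(3).tolist(), (d>0).mean())
print(ctrl.tcp_to_tips, sensors.read_state())
E
```

```text
pics
top [[480.2, 0.0, 274.2], [0.0, 480.2, 214.2], [0.0, 0.0, 1.0]] [ 412.   -5. 1182.]
[[-0.024, -1.0, 0.0], [-0.993, 0.024, -0.118], [0.118, -0.003, -0.993]] 0.9959268707482993
side [[450.5, 0.0, 275.4], [0.0, 450.5, 206.8], [0.0, 0.0, 1.0]] [ 231. -680.  921.]
[[0.91, -0.414, -0.013], [-0.312, -0.667, -0.677], [0.271, 0.62, -0.736]] 0.9959608843537415
25.0 {'t': 0.1, 'q': array([ 1.18850397e+00,  2.07365024e-01,  1.54284951e+00, -8.92612869e-06,
        1.39354871e+00, -1.50474320e-01]), 'qvel': array([ 0.00117728, -0.0018519 , -0.00382313,  0.00248197,  0.00032657,
       -0.00228893]), 'tau': array([-8.48481286e-04, -3.84096193e+01, -2.92549360e+01, -1.41884775e-04,
        4.94268388e-03, -2.01449319e-05]), 'eef_pos': array([131.82471966, 558.92402682, 218.90654856]), 'eef_rot': array([[-9.73250552e-01,  2.29744903e-01, -8.01583661e-04],
       [ 2.29746083e-01,  9.73248513e-01, -2.01717877e-03],
       [ 3.16703567e-04, -2.14738105e-03, -9.99997644e-01]]), 'force': array([-0.48177035,  0.43667383,  0.00161681]), 'wrist_torque': array([-0.03965984,  0.02754712,  0.01961969]), 'grasp_force': 0.0, 'grip_width': 85.42769891022657}
```

View pics/top0.png

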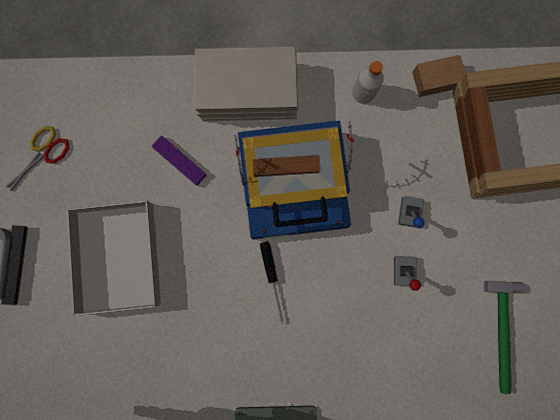

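View pics/side0.png

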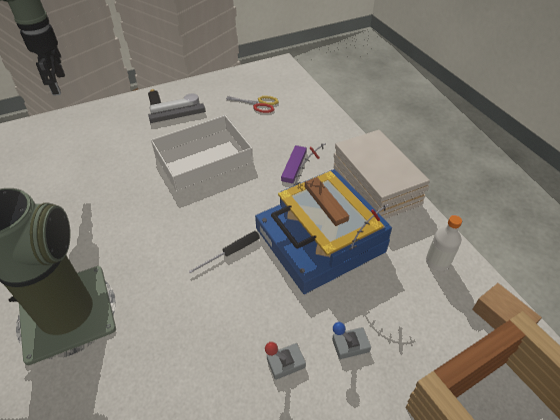

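Top view: the joiner is around (295,180), its handle at about (300,212), and the bar at (287,165). The tub is at (114,258), the red ball at (415,285), the blue ball at (419,223), and the screwdriver runs from (265,243) to (283,320). The side view agrees. Next I'll convert these to positions.

```bash
cat > h.py <<'E'
from plant import ctrl, sensors, optics
import cv2, numpy as np
def cloud(n,d):
    c=optics.camera_params(n);K=c["mtx"];v,u=np.mgrid[:d.shape[0],:d.shape[1]]
    P=np.stack([(u-K[0,2])/K[0,0]*d,(v-K[1,2])/K[1,1]*d,d],-1)
    return (P-c["t"])@c["R"]
def load(n):
    z=np.load(n+"0.npz");return z["p"],z["d"],cloud(n,z["d"]),cv2.cvtColor(z["p"],cv2.COLOR_RGB2HSV)
def rect(P):
    (c,s,a)=cv2.minAreaRect(P[:,:2].astype(np.float32)); return np.round(c,1),np.round(s,1),round(a,2)
E
python3 - <<'E'
from h import *
for n in ("top","side"):
    p,d,W,H=load(n);h,s,v=H[...,0],H[...,1],H[...,2];v_=d>0
    X,Y,Z=W[...,0],W[...,1],W[...,2]
    print(n,"bench z",np.median(Z[v_&(X>200)&(X<400)&(abs(Y)<300)]))
    def biggest(m):
        k,l,st,_=cv2.connectedComponentsWithStats(m.astype(np.uint8)); i=1+st[1:,4].argmax(); return l==i
    def rep(name,m):
        m=biggest(m&v_);print(name,m.sum(),"med",np.median(W[m],0).round(1),"rect",rect(W[m]),"z",np.percentile(Z[m],[5,95]).round(1)); return m
    jn=(X>480)&(X<800)&(Y>-200)&(Y<150)
    rep("yellow",jn&(h>20)&(h<32)&(s>150)&(v>90)&(Z>90)&(Z<125))
    rep("joinblue",jn&(h>100)&(h<125)&(s>120))
    rep("offcut",jn&(h<18)&(s>90)&(Z>116))
    rep("handle",jn&(v<60)&(Z>85))
    rep("red",(h<8)|(h>172)&(s>150)&(Z>70)) if 0 else rep("red",((h<8)|(h>172))&(s>150)&(Z>60)&(Y<-150)&(Y>-500)&(X<600))
    rep("blueball",(h>100)&(h<125)&(s>120)&(Z>60)&(Y<-230)&(Y>-600))
    # bases: top face z 25
    b=(Z>20)&(Z<30)&(Y<-200)&(Y>-450)&(X>200)&(X<600)
    k,l,st,_=cv2.connectedComponentsWithStats(b.astype(np.uint8))
    for i in range(1,k):
        if st[i,4]>60: print("base",st[i,4],rect(W[l==i]))
    rep("tubrim",(Z>50)&(Z<66)&(Y>200)&(Y<600)&(X>150)&(X<650))
    rep("screw",(v<70)&(Z>8)&(Z<40)&(X>200)&(X<560)&(abs(Y)<150))
    c=optics.camera_params(n)
    for nm,m in(("red",((h<8)|(h>172))&(s>150)&(Z>60)&(Y<-150)&(Y>-500)&(X<600)),("blue",(h>100)&(h<125)&(s>120)&(Z>60)&(Y<-230)&(Y>-600))):
        m=biggest(m&v_);vv,uu=np.nonzero(m);(cx,cy),r=cv2.minEnclosingCircle(np.c_[uu,vv].astype(np.float32))
        o=-c["R"].T@c["t"];ray=c["R"].T@np.linalg.inv(c["mtx"])@[cx,cy,1];print(nm,"ray@92",(o+ray*(92-o[2])/ray[2]).round(1))
E
```

```text
top bench z -0.009785512291129173
yellow 1683 med [639.6 -62.7 109.5] rect (array([648. , -56.3]), array([160.8, 219.7]), 5.46) z [106.2 113. ]
joinblue 2757 med [548.9 -52.5  56.6] rect (array([624.8, -58.7]), array([245.4, 239.9]), 5.31) z [ 51.5 103.9]
offcut 1103 med [647.3 -37.2 129.4] rect (array([648. , -37.3]), array([ 39. , 148.4]), 2.32) z [125.9 132.5]
handle 483 med [527.  -68.6 109.8] rect (array([545.1, -66.6]), array([ 57.5, 121.9]), 5.79) z [105.3 113.7]
red 95 med [ 377.  -315.9  105.3] rect (array([ 377.1, -317.6]), array([21.7, 21.9]), 88.51) z [ 95.8 109.3]
blueball 93 med [ 515.3 -333.7  102.9] rect (array([ 515.6, -334.5]), array([22.7, 21.8]), 32.36) z [ 95.1 107.9]
base 390 (array([ 549.6, -343.9]), array([50.3, 71. ]), 79.23)
base 422 (array([ 406.6, -320.7]), array([50.7, 69.1]), 87.36)
tubrim 938 med [455.1 391.   58.4] rect (array([455.1, 375.6]), array([250.5, 192.2]), 4.74) z [51.4 62.4]
screw 424 med [435.4   7.2  22.7] rect (array([433.3,   7. ]), array([104.2,  25.5]), 11.2) z [15.9 28.1]
red ray@92 [ 376.1 -320.1   92. ]
blue ray@92 [ 516.5 -336.4   
[... 412 characters left out ...]
ect (array([541.3, -69.1]), array([ 55.6, 119.3]), 6.17) z [104.7 112.4]
red 63 med [ 373.4 -319.5  107.2] rect (array([ 373.7, -319.7]), array([13.3, 20.3]), 52.26) z [101.1 110. ]
blueball 117 med [ 510.4 -340.1  102.8] rect (array([ 512. , -338.1]), array([19.1, 22.3]), 14.7) z [ 94.6 107.3]
base 566 (array([ 549. , -343.4]), array([50.4, 69.8]), 78.94)
base 601 (array([ 405.6, -321.2]), array([50.6, 69.7]), 87.57)
tubrim 693 med [449.  351.8  56.6] rect (array([453.3, 376.1]), array([251.1, 197.8]), 4.6) z [50.6 61.3]
screw 315 med [433.1   0.5  21.9] rect (array([434. ,   2.2]), array([97.5, 20.8]), 9.06) z [11.1 26.5]
red ray@92 [ 374.4 -315.5   92. ]
blue ray@92 [ 514.8 -335.7   92. ]
```

```bash
cat >> h.py <<'E'
def rot(yaw,tilt=0,flip=1):
    """tool z down, tilted forward by tilt along heading yaw; tool y along the heading (flip=-1: reversed)"""
    y,t=np.radians([yaw,tilt]);h=np.array([np.cos(y),np.sin(y),0]);u=np.array([0,0,1.])
    z=h*np.sin(t)-u*np.cos(t); yy=flip*(h*np.cos(t)+u*np.sin(t)); return np.c_[np.cross(yy,z),yy,z]
def st(): 
    s=sensors.read_state();print("t",round(s["t"],1),"p",s["eef_pos"].round(1),"F",s["force"].round(1),"w",round(s["grip_width"],1),"gf",round(s["grasp_force"],1));return s
def best(p,yaw,tilt=0):
    q0=sensors.read_state()["q"];c=[]
    for f in(1,-1):
        q=ctrl.solve_ik(p,rot(yaw,tilt,f))
        if q is not None:c.append((abs(q[5]),f,q))
    c.sort(key=lambda a:a[0]);print([(x[1],np.round(x[2],2).tolist()) for x in c]);return rot(yaw,tilt,c[0][1])
E
python3 - <<'E'
from h import *
ctrl.gripper_to(0)
a=np.radians(-2.6);d=np.array([np.cos(a),np.sin(a),0])
base=np.array([406,-321,0.])
p=base-d*78; p[2]=105
R=best(p,90-2.6)
ctrl.move_ptp(p+[0,0,120],R); ctrl.move_l(p)
st()
print(ctrl.move_l(p+d*118,vel=60,threshold=10)); st()
ctrl.move_l(sensors.read_state()["eef_pos"]-d*25); 
s=st();ctrl.move_l(s["eef_pos"]+[0,0,120])
for n in("top","side"):
    im,dd=optics.grab_frame(n);W=cloud(n,dd);H=cv2.cvtColor(im,cv2.COLOR_RGB2HSV)
    m=((H[...,0]<8)|(H[...,0]>172))&(H[...,1]>150)&(abs(W[...,0]-410)<90)&(abs(W[...,1]+320)<60)&(W[...,2]>60)
    print(n,m.sum(),np.median(W[m],0))
    cv2.imwrite(f"pics/{n}1.png",im[:,:,::-1])
E
```

```text
[(-1, [-0.96, 0.09, 1.94, -0.0, 1.12, 0.66]), (1, [-0.96, 0.09, 1.94, -0.0, 1.12, -2.48])]
t 5.0 p [ 328.6 -318.1  105.8] F [ 0.4 -0.1  0.8] w 0.1 gf 0.0
False
t 7.1 p [ 445.7 -322.8  105. ] F [-0.7  0.7 -0.2] w 0.0 gf 0.0
t 7.4 p [ 420.3 -321.6  105. ] F [ 0.4 -0.3  1. ] w 0.7 gf 0.0
top 114 [ 377.35535477 -314.37781078  106.38155076]
side 45 [ 372.8901675  -318.60883541  107.09528595]
```

View pics/side1.png

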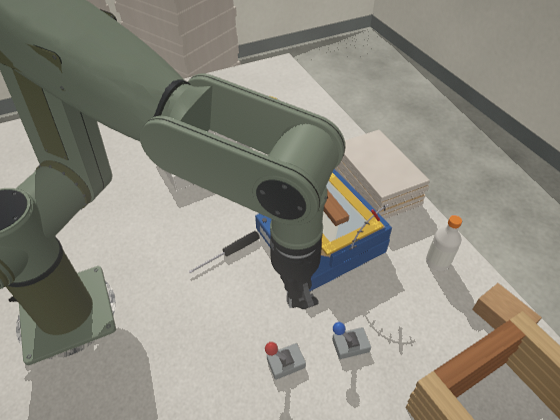

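The picture shows the red ball still at (271,349), so the lever hasn't moved. I'll check whether the fingers really are where I think.

```bash
python3 - <<'E'
from h import *
s=st()
c=optics.camera_params("side")
for P in ([420,-321,200],s["eef_pos"]+25*s["eef_rot"][:,2],[376,-318,92],[406,-321,25]):
    q=c["mtx"]@(c["R"]@np.array(P,float)+c["t"]);print(P,(q[:2]/q[2]).round(1))
ctrl.move_l([326,-318,105+60]);ctrl.move_l([326,-318,100])
s=st()
a,_=optics.grab_frame("side");b,_=optics.grab_frame("wrist")
cv2.imwrite("pics/c.png",np.hstack([cv2.resize(a[250:420,180:400],(440,340)),cv2.resize(b,(340,255)) if 0 else cv2.resize(b,(360,340))])[:,:,::-1])
E
```

```text
t 8.4 p [ 419.7 -320.9  223.4] F [ 0.4  0.6 -0.6] w -0.2 gf 0.0
[420, -321, 200] [293.4 312.8]
[ 419.62536426 -320.81813355  198.36271256] [293.2 313.2]
[376, -318, 92] [271.4 348.1]
[406, -321, 25] [285.9 358. ]
t 9.9 p [ 326.7 -318.5  100.6] F [ 1.  -0.2 -0.4] w 0.0 gf 0.0
```

View pics/c.png

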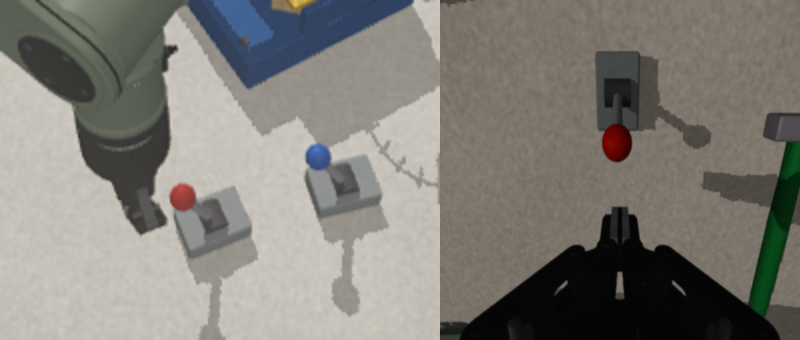

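The ball (183,197 in the left crop) is squarely ahead of the closed fingers. I'll push again in steps and watch the ball.

```bash
cat >> h.py <<'E'
def ball():
    im,dd=optics.grab_frame("side");W=cloud("side",dd);H=cv2.cvtColor(im,cv2.COLOR_RGB2HSV)
    m=((H[...,0]<8)|(H[...,0]>172))&(H[...,1]>150)&(abs(W[...,0]-410)<90)&(abs(W[...,1]+320)<60)&(W[...,2]>60)
    print("ball",m.sum(),np.median(W[m],0).round(1) if m.any() else None); return im
E
python3 - <<'E'
from h import *
ims=[]
for x in (340,352,364,380,400,420):
    r=ctrl.move_l([x,-318-(x-326)*.045,100],vel=80,threshold=15); st(); ims.append(ball()[280:400,200:340])
    if r: print("stop");break
ims=[cv2.resize(i,(280,240)) for i in ims]
while len(ims)<4: ims.append(ims[-1])
cv2.imwrite("pics/d.png",np.vstack([np.hstack(ims[-4:-2]),np.hstack(ims[-2:])])[:,:,::-1])
E
```

```text
t 10.3 p [ 340.9 -319.   100.6] F [-0.2  0.5  0.2] w 0.2 gf 0.0
ball 83 [ 373.1 -323.   106.8]
t 10.7 p [ 352.5 -319.3  100. ] F [-0.2  0.4 -0.3] w 0.1 gf 0.0
ball 23 [ 379.9 -320.6  106.5]
t 11.0 p [ 364.5 -319.8  100.1] F [-0.2 -0.8  0. ] w -0.1 gf 0.0
ball 0 None
t 11.4 p [ 380.6 -320.5  100.1] F [-0.1  0.6  0.9] w -0.1 gf 0.0
ball 28 [ 366.7 -319.2  104.2]
t 11.9 p [ 400.5 -321.3  100. ] F [-0.5  0.8  0.2] w 0.4 gf 0.0
ball 71 [ 372.4 -320.5  107. ]
t 12.3 p [ 420.5 -322.2  100. ] F [0.1 0.2 0.4] w -0.0 gf 0.0
ball 61 [ 372.7 -319.6  107.3]
```

View pics/d.png

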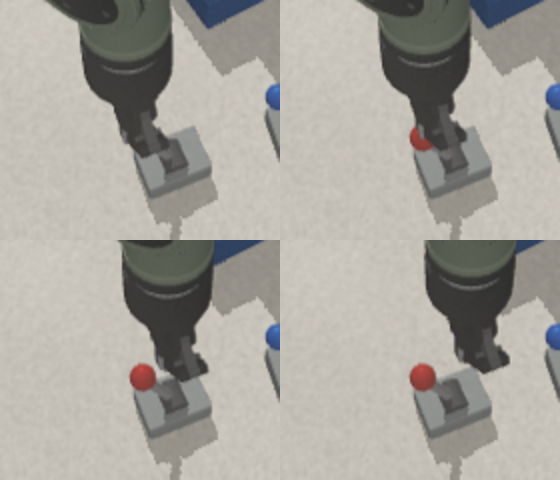

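The fingers went right through the red ball: no force, and the lever didn't move. A push on the ball therefore doesn't register, at least with this finger geometry. I'll test it by gripping the ball between the pads, and read the width and force.

```bash
python3 - <<'E'
from h import *
s=sensors.read_state();R=s["eef_rot"]
ctrl.move_l(s["eef_pos"]+[0,0,70],vel=250)
ctrl.gripper_to(50,25)
ctrl.move_l([375,-318.5,170],vel=250); ctrl.move_l([375,-318.5,98]); st()
ctrl.gripper_to(0,25); st(); ball()
E
```

```text
t 14.3 p [ 375.8 -318.9   98.4] F [ 0.7 -0.4  0.3] w 49.9 gf 0.0
t 14.9 p [ 375.1 -318.6   98.2] F [ 0.5 -0.1  0.7] w -0.0 gf 0.0
ball 11 [ 363.6 -325.2   97.9]
```

The pads closed to 0 mm on the ball, so it offers no contact at all. Next I'll try the stem, low down.

```bash
python3 - <<'E'
from h import *
ctrl.move_l([375,-318.5,150],vel=250);ctrl.move_l([335,-318,130],vel=250);ctrl.move_l([335,-318,64],vel=200)
for x in (360,375,385,395,405,415):
    r=ctrl.move_l([x,-318-(x-335)*.045,64],vel=80,threshold=12); st(); ball()
    if r: print("stop");break
E
```

```text
t 16.5 p [ 360.9 -319.4   64.5] F [-0.1 -0.3 -0.2] w 0.0 gf 0.0
ball 61 [ 387.8 -326.3  109.5]
t 16.9 p [ 375.6 -319.9   64. ] F [ 0.5  0.5 -0.4] w 0.1 gf 0.0
ball 47 [ 402.5 -327.8  111.5]
t 17.3 p [ 385.6 -320.4   64.1] F [-0.8  0.4 -0. ] w 0.2 gf 0.0
ball 40 [ 412.9 -328.5  110.6]
t 17.6 p [ 395.6 -320.9   64.1] F [0.4 0.3 0.7] w -0.0 gf 0.0
ball 28 [ 423.4 -329.2  109.5]
t 17.9 p [ 405.6 -321.3   64.1] F [ 0.1 -0.4 -0.5] w 0.3 gf 0.0
ball 24 [ 433.9 -330.2  106.5]
t 18.2 p [ 415.6 -321.7   64.1] F [-0.1  0.1  0.2] w -0.3 gf 0.0
ball 20 [ 444.  -331.1  102.5]
```

The lever moves with the fingers lower: part of the finger further up engages it. I'll carry on to the stop.

```bash
python3 - <<'E'
from h import *
for x in (420,425,430):
    r=ctrl.move_l([x,-318-(x-335)*.045,64],vel=40,threshold=10); st(); ball()
    if r: print("stop");break
ctrl.hold(0.3)
s=sensors.read_state();ctrl.move_l(s["eef_pos"]-[40,0,0],vel=200);ball()
s=sensors.read_state();ctrl.move_l(s["eef_pos"]+[0,0,160],vel=300)
im,dd=optics.grab_frame("top");W=cloud("top",dd);H=cv2.cvtColor(im,cv2.COLOR_RGB2HSV)
m=((H[...,0]<8)|(H[...,0]>172))&(H[...,1]>150)&(abs(W[...,0]-430)<70)&(abs(W[...,1]+320)<60)&(W[...,2]>60)
print(m.sum(),np.median(W[m],0)); ball()
for p,y in(([647,-37.5,140],2.3),([455,376,37],94.7)):
    best(p,y)
for p,t in(([522,-68.5,106],30),([627,-58,281],0)): best(p,5.4,t)
E
```

```text
t 18.6 p [ 420.2 -321.8   64. ] F [-0.5 -0.6  0.1] w -0.3 gf 0.0
ball 16 [ 448.1 -331.7  100.5]
t 18.8 p [ 420.5 -321.7   63.5] F [-3.   0.3  3.8] w 0.1 gf 1.8
ball 11 [ 448.2 -332.3   98.5]
stop
ball 114 [ 440.8 -326.5  101.4]
99 [ 443.56940303 -317.71261492  102.71497981]
ball 79 [ 441.3 -324.4  103.1]
[(1, [-0.19, 0.43, 1.43, -0.0, 1.29, -0.23])]
[(1, [0.54, 0.45, 1.64, -0.0, 1.05, -1.11]), (-1, [0.54, 0.45, 1.64, -0.0, 1.05, 2.03])]
[(1, [-0.47, -0.03, 2.17, 0.49, 0.6, -0.91]), (-1, [-0.47, -0.03, 2.17, 0.49, 0.6, 2.23])]
[(1, [-0.23, 0.28, 1.32, -0.0, 1.54, -0.32]), (-1, [-0.23, 0.28, 1.32, -0.0, 1.54, 2.82])]
```

The ball is now at x≈444, at its stop (about 0.98 rad). Next, the bar.

```bash
python3 - <<'E'
from h import *
ctrl.gripper_to(70,40)
p=np.array([647,-37.5,140.])
R=best(p,2.3); ctrl.move_ptp(p+[0,0,110],R); ctrl.move_l(p,vel=120,threshold=10); st()
ctrl.gripper_to(0,40); st()
b,_=optics.grab_frame("wrist"); cv2.imwrite("pics/w1.png",b[:,:,::-1])
E
```

```text
[(1, [-0.19, 0.43, 1.43, -0.0, 1.29, -0.23])]
t 23.5 p [647.9 -37.7 141.2] F [0.3 0.2 0.6] w 70.3 gf 0.0
t 24.2 p [647.  -37.5 140. ] F [ 0.   0.1 -0.2] w -0.0 gf 0.0
```

View pics/w1.png

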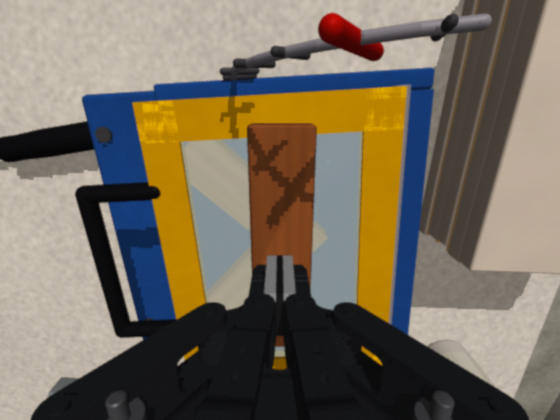

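The fingers closed without touching the bar; the tip is at (280,258) in the picture. That fits the ball too: the real fingertips seem higher than stated. I'll measure them with depth.

```bash
python3 - <<'E'
from h import *
s=st(); im,d=optics.grab_frame("wrist"); c=optics.camera_params("wrist");K=c["mtx"];T=np.array(c["T_tool_cam"])
print(T.round(3).tolist())
v,u=np.mgrid[:420,:560]
P=np.stack([(u-K[0,2])/K[0,0]*d,(v-K[1,2])/K[1,1]*d,d],-1)
Pt=P@T[:3,:3].T+T[:3,3]; Pw=Pt@s["eef_rot"].T+s["eef_pos"]
for uv in((280,262),(272,262),(288,275),(280,300),(280,220),(280,150),(155,250),(420,220)):
    print(uv,im[uv[1],uv[0]],"tool",Pt[uv[1],uv[0]].round(1),"world",Pw[uv[1],uv[0]].round(1))
# side & top: dark points near gripper
for n in("side","top"):
    im,dd=optics.grab_frame(n);W=cloud(n,dd)
    m=(im.max(2)<75)&(np.hypot(W[...,0]-s["eef_pos"][0],W[...,1]-s["eef_pos"][1])<40)&(W[...,2]>112)
    if m.any():print(n,m.sum(),"dark z low",np.percentile(W[m][:,2],[0,2,10,50]).round(1), "xy",np.median(W[m][W[m][:,2]<np.percentile(W[m][:,2],10)],0).round(1))
E
```

```text
t 24.2 p [647.  -37.5 140. ] F [0.3 0.6 0.3] w -0.2 gf 0.0
[[0.0, -0.946, -0.324, 82.897], [1.0, 0.0, 0.0, -0.211], [0.0, -0.324, 0.946, -154.368], [0.0, 0.0, 0.0, 1.0]]
(280, 262) [16 16 16] tool [ 10.6   0.2 -23.7] world [646.7 -26.9 163.6]
(272, 262) [114 114 113] tool [ 10.1  -3.8 -22.9] world [642.7 -27.5 162.8]
(288, 275) [114 113 113] tool [ 10.6   3.8 -35.7] world [650.3 -26.8 175.7]
(280, 300) [26 24 25] tool [  6.9   0.1 -49.4] world [646.8 -30.6 189.3]
(280, 220) [112  59  28] tool [20.5  0.2  8.7] world [646.3 -17.  131.2]
(280, 150) [107  58  27] tool [61.1  0.2 10.9] world [644.7  23.5 129. ]
(155, 250) [ 23  60 119] tool [ -37.8 -112.    85.6] world [536.6 -79.7  54.3]
(420, 220) [53 58 75] tool [-27.9 147.3 135.6] world [795.3 -59.5   4.4]
side 1543 dark z low [112.8 167.6 204.2 289.8] xy [637.3 -47.2 190.7]
top 2359 dark z low [114.  127.7 286.3 486.9] xy [634.8 -37.2 130. ]
```

The scene heights agree (bar top about 130), but the fingertips sit at tool z≈-20, not +25. The stated TCP-to-tips offset is off by about 43 mm. A gentle touch on the bar will give the true value.

```bash
python3 - <<'E'
from h import *
s=sensors.read_state(); im,d=optics.grab_frame("wrist"); c=optics.camera_params("wrist");K=c["mtx"];T=np.array(c["T_tool_cam"])
v,u=np.mgrid[:420,:560]
P=np.stack([(u-K[0,2])/K[0,0]*d,(v-K[1,2])/K[1,1]*d,d],-1);Pt=P@T[:3,:3].T+T[:3,3]
m=(abs(u-280)<14)&(v>245)&(v<290)&(Pt[...,2]<0);print("max z",np.percentile(Pt[m][:,2],[90,98,100]).round(1), v[m].min())
print(ctrl.move_l([647,-37.5,104],vel=20,threshold=5)); st()
ctrl.move_l([647,-37.5,150],vel=100)
E
```

```text
max z [-19.4 -15.7 -14.6] 255
True
t 25.6 p [646.9 -37.5 118.1] F [-0.7  0.8  4.1] w -0.1 gf 2.0
```

Tips are really at tool z≈-12 when closed, 37 mm short of the stated 25. I'll grasp with that corrected.

```bash
python3 - <<'E'
from h import *
ctrl.gripper_to(65,40)
print(ctrl.move_l([647,-37.5,100],vel=100,threshold=8)); st()
ctrl.gripper_to(0,40); s=st()
if s["grip_width"]>25:
    ctrl.move_l([647,-37.5,200],vel=120); st()
    b,_=optics.grab_frame("wrist"); cv2.imwrite("pics/w2.png",b[:,:,::-1])
    best([455,376,-3],94.7)
    for p,t in(([522,-68.5,80],30),([627,-58,250],0)): best(p,5.4,t)
E
```

```text
False
t 27.3 p [647.2 -37.5 100. ] F [-0.1  0.4  1.1] w 65.2 gf 0.0
t 27.7 p [648.  -37.7 101.4] F [0.4 0.5 3.6] w 37.1 gf 43.0
t 28.7 p [646.2 -37.4 198.7] F [ 0.1  0.6 -0.6] w 37.3 gf 42.5
[(1, [0.54, 0.51, 1.65, -0.0, 0.98, -1.11]), (-1, [0.54, 0.51, 1.65, -0.0, 0.98, 2.03])]
[(1, [-0.47, 0.03, 2.18, 0.54, 0.54, -0.97]), (-1, [-0.47, 0.03, 2.18, 0.54, 0.54, 2.17])]
[(1, [-0.23, 0.3, 1.36, -0.0, 1.48, -0.32]), (-1, [-0.23, 0.3, 1.36, -0.0, 1.48, 2.82])]
```

View pics/w2.png

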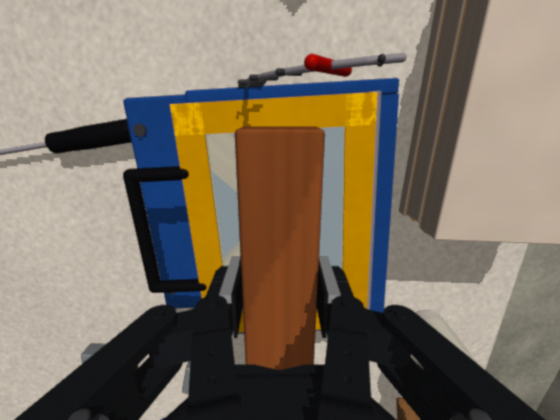

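The bar is gripped between the pads (240–320 px) and clear of the guard. Now I'll lay it in the tub.

```bash
python3 - <<'E'
from h import *
R=rot(94.7)
ctrl.move_ptp([455,376,150],R)
ctrl.move_l([455,376,30],vel=150); print(ctrl.move_l([455,376,-6],vel=40,threshold=5)); st()
ctrl.gripper_to(65,40); ctrl.hold(0.1)
ctrl.move_l([455,376,190],vel=200);st()
im,dd=optics.grab_frame("side");W=cloud("side",dd);H=cv2.cvtColor(im,cv2.COLOR_RGB2HSV)
m=(H[...,0]<18)&(H[...,1]>90)&(W[...,2]<60)&(abs(W[...,0]-455)<130)&(abs(W[...,1]-376)<100)
print("offcut in tub",m.sum(),rect(W[m]),np.percentile(W[m][:,2],[5,50,95]))
for yaw in(5.4,0,-6):
  for t in(30,15,0): print(yaw,t);best([522,-68.5,80],yaw,t)
E
```

```text
True
t 32.1 p [454.3 375.7  -4.2] F [-0.5 -1.3  3.8] w 37.0 gf 43.4
t 33.8 p [454.  375.4 188.4] F [-0.4  0.1  0.1] w 65.0 gf 0.0
offcut in tub 559 (array([452.3, 371.1]), array([149.7,  42.4]), 5.23) [ 8.43425699 22.18852164 26.0359776 ]
5.4 30
[(1, [-0.47, 0.03, 2.18, 0.54, 0.54, -0.97]), (-1, [-0.47, 0.03, 2.18, 0.54, 0.54, 2.17])]
5.4 15
[(1, [-0.37, 0.12, 1.99, 0.16, 0.8, -0.56]), (-1, [-0.37, 0.12, 1.99, 0.16, 0.8, 2.58])]
5.4 0
[(1, [-0.29, 0.27, 1.78, -0.0, 1.09, -0.39]), (-1, [-0.29, 0.27, 1.78, -0.0, 1.09, 2.75])]
0 30
[(1, [-0.43, 0.02, 2.19, 0.46, 0.49, -0.78]), (-1, [-0.43, 0.02, 2.19, 0.46, 0.49, 2.36])]
0 15
[(1, [-0.35, 0.12, 1.99, 0.13, 0.79, -0.43]), (-1, [-0.35, 0.12, 1.99, 0.13, 0.79, 2.71])]
0 0
[(1, [-0.29, 0.27, 1.78, -0.0, 1.09, -0.29])]
-6 30
[(1, [-0.38, 0.02, 2.19, 0.32, 0.44, -0.54]), (-1, [-0.38, 0.02, 2.19, 0.32, 0.44, 2.6])]
-6 15
[(1, [-0.33, 0.12, 1.99, 0.08, 0.78, -0.28])]
-6 0
[(1, [-0.29, 0.27, 1.78, -0.0, 1.09, -0.19])]
```

The bar is flat in the tub at about (452,371). Next, grasp the handle with a 20° forward tilt.

```bash
cat >> h.py <<'E'
YAW=5.4;HD=np.array([np.cos(np.radians(YAW)),np.sin(np.radians(YAW)),0]);HINGE=np.array([726.2,-49,102.]);G=-31
def gpose(th,tilt):
    g=HINGE+HD*(-205*np.cos(th)+4*np.sin(th))+np.array([0,0,205*np.sin(th)+4*np.cos(th)])
    R=rot(YAW,tilt);return g-G*R[:,2],R
E
python3 - <<'E'
from h import *
p,R=gpose(0,20);print(p)
ctrl.gripper_to(36,45)
ctrl.move_ptp(p-100*R[:,2],R); print(ctrl.move_l(p,vel=100,threshold=6)); st()
b,_=optics.grab_frame("wrist"); cv2.imwrite("pics/w3.png",b[:,:,::-1])
ctrl.gripper_to(0,45); st()
E
```

```text
[532.66536688 -67.29440913  76.86952876]
False
t 37.0 p [533.1 -67.4  77.5] F [-0.1 -0.2 -0.3] w 36.0 gf 0.0
t 37.4 p [532.6 -67.5  77.1] F [-1.1 -1.3  1.4] w 10.4 gf 43.8
```

View pics/w3.png

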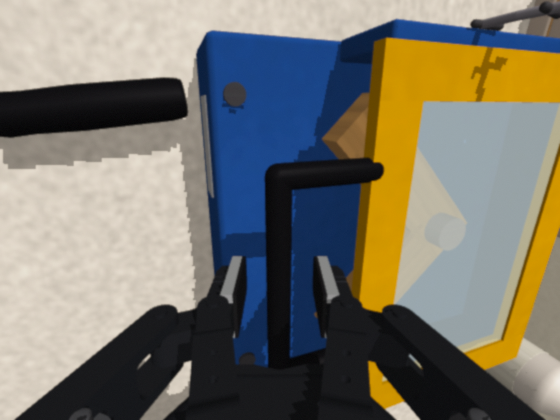

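The bar handle sits centred between the pads (about 280,260), and the grip width of 10.4 mm confirms the hold. Now I'll lift along the arc.

```bash
python3 - <<'E'
from h import *
for th in np.radians([8,16,24,32,40,48,54,60]):
    p,R=gpose(th,20*(1-th/np.radians(60))); ctrl.move_l(p,R,vel=80)
    s=st()
    if s["grip_width"]<6 or np.linalg.norm(s["force"])>45: print("check");break
ctrl.hold(0.5);st()
# guard angle by yellow plane, from both views
for n in("side","top"):
    im,dd=optics.grab_frame(n);W=cloud(n,dd);H=cv2.cvtColor(im,cv2.COLOR_RGB2HSV)
    m=(H[...,0]>20)&(H[...,0]<32)&(H[...,1]>150)&(H[...,2]>60)&(W[...,2]>100)&(abs(W[...,0]-660)<130)&(abs(W[...,1]+55)<130)
    q=W[m]-HINGE; a=-(q@HD); z=q[:,2]
    f=np.polyfit(z,a,1) if len(a)>20 else None
    print(n,m.sum(),"angle",np.degrees(np.arctan2(1,f[0])) if f is not None else None)
    cv2.imwrite(f"pics/{n}2.png",im[:,:,::-1])
E
```

```text
t 37.9 p [533.3 -67.4 104.1] F [-0.  -3.4 -3.1] w 10.6 gf 43.9
t 38.4 p [537.6 -67.  131.5] F [-3.4 -4.1 -0.8] w 10.0 gf 43.9
t 38.9 p [545.5 -66.2 157.2] F [-5.4 -5.2 -2.3] w 10.3 gf 43.9
t 39.4 p [556.9 -65.1 182. ] F [-9.8 -4.6  1.3] w 10.4 gf 44.0
t 39.9 p [572.1 -63.7 205.6] F [-13.8  -4.3   5.4] w 10.5 gf 44.1
t 40.4 p [591.5 -61.9 227.8] F [-15.4  -3.6  11.7] w 10.4 gf 44.1
t 40.8 p [608.3 -60.3 242.5] F [-14.7  -2.7  14.4] w 10.1 gf 44.0
t 41.2 p [626.3 -58.6 254.3] F [-12.3  -2.1  13.6] w 10.1 gf 46.0
t 41.7 p [625.9 -58.6 254. ] F [-11.5  -1.8  13.4] w 9.9 gf 46.0
side 155 angle 60.11102527420979
top 182 angle 64.72849068314437
```

View pics/side2.png

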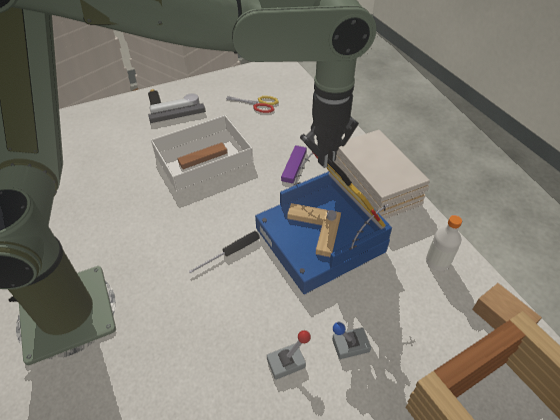

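The bar lies in the tub (203,155). The guard's rim lines up with the red mark at (375,213), the red lever is over (304,337), and the blue lever (339,328) and screwdriver look untouched. One last angle check from hinge-to-rim points, then I'll hand in.

```bash
python3 - <<'E'
from h import *
A=[]
for n in("side","top"):
    im,dd=optics.grab_frame(n);W=cloud(n,dd);H=cv2.cvtColor(im,cv2.COLOR_RGB2HSV)
    m=(H[...,0]>20)&(H[...,0]<32)&(H[...,1]>150)&(H[...,2]>60)&(W[...,2]>180)&(abs(W[...,0]-660)<130)&(abs(W[...,1]+55)<130)
    q=W[m]-HINGE; a=np.degrees(np.arctan2(q[:,2],-(q@HD))); print(n,len(a),np.percentile(a,[10,50,90]).round(1)); A.append(np.median(a))
s=st();print(abs(s["qvel"]).max())
if all(56<x<64.5 for x in A): ctrl.finish_job();print("handed in")
E
```

```text
side 104 [59.3 60.3 61.3]
top 129 [60.8 62.5 63.9]
t 41.9 p [625.9 -58.7 254. ] F [-11.2  -2.4  13.3] w 10.3 gf 46.0
0.0015769516926789537
the job is handed in; nothing more can be done
handed in
```

I handed in the job at about 42 s: red lever off, bar in the tub, guard held steady at about 60° (cameras read 60.3° and 62.5°), blue lever and screwdriver untouched in the pictures; the fingertips turned out about 37 mm shorter than the stated tcp_to_tips, so my first lever pushes and bar grasp missed until I measured and corrected for it.

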